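Snug the bench clamp on the glued slats

TASK

Two glued cedar slats for a window box lie under the pad of the bench clamp with the red crank knob. Turn that crank clockwise (seen from above) until the pad meets the wood, then about a sixth of a turn more so that it is snug but not forced, and let go. Do not shift the slats, and leave the empty clamp with the blue knob alone.

Things in the scene. Friction and masses are not known exactly. Their poses are not given: they have to be found in the camera images.
- clamp_knob_mid (a point): Red crank knob: upright cylinder, 24 mm diameter, 45 mm tall, free to spin on its pin (hold it without turning the wrist). Point at its centre, 192 mm above the bench. It circles the vertical screw at 70 mm radius at constant height. Crank arm 2 mm below the knob's foot. Clockwise from above lowers the screw 30 mm a turn. Drag about 4 N at the knob when free, 5 to 6 N when snug; stays where left.
- clamp_pad: Round rubber-faced pad, 36 mm diameter, under that clamp's screw. Origin: centre of its lower face, on the screw axis (centre of the crank's circle); z up. Starts 7 to 15 mm above the wood: 1.5 to 3.2 rad of cranking. A spring (5 N/mm) joins pad and screw: after the touch the pad stops and each radian adds 24 N. Snug is 10 to 45 N, 0.4 to 1.9 rad past the touch; over 60 N is forced.
- slats: Two cedar slats glued flat together, the upper paler, yellow glue line: 200 mm long (its y), 48 wide, 30 thick in all, loose on the steel anvil (top 30 mm above the bench) of the red-knobbed clamp. Origin: centre of the underside; upper face 30 mm above it. The clamp is a green C-frame fixed to the bench, foot 190 x 100 mm, 215 mm tall to the knob's top, jaw open away from the robot.
- spare_knob_mid (a point): Centre of the blue crank knob of a second, like clamp with nothing under its pad; leave it alone. Which clamp stands left or right varies. On both, the only thing above the crank arm besides the knob is the screw's end in the middle of the circle: 16 mm diameter, top at most 190 mm above the bench, sinking as the clamp closes.

How it is judged:
By the outcome, as a careful person would: the job done as asked, in the order asked, and still so for the second after the job is handed in, with the robot touching nothing.
It also fails if it takes over 40 s, if anything falls off the work surface, if the arm or the gripper's body presses on something with over 40 N, if the wrist force passes 120 N, or if a joint passes its speed limit or range.

ROBOT

A 6-joint arm with a two-finger parallel gripper is mounted at the origin on the work surface. World frame = base frame: x ahead of the robot, y to its left, z up, the work surface at z = 0. Lengths are in mm, angles in rad, forces in N, time in s.
With the tool pointing down it reaches from about 325 to 775 mm from the base axis. Payload 5.5 kg.
Tool frame: the origin (TCP) lies on the centre line of the jaws, within the pads' length; the fingertips stand 11 mm ahead of it and the grasp point (between the pads) lies 8 mm behind it; x points along the fingers, z is the direction in which the jaws open and shut, and the axes are right-handed (so a half turn about x gives the same grasp; the last joint's range is limited). The gripper opens to 88 mm and grips with 3 to 60 N. Pads are 20 mm wide; open, the fingers measure 115 mm over their backs; the gripper's body (75 mm by 178 mm) begins 61 mm behind the grasp point.
Start: joints at [-1.346, 0.091, 1.231, -0, 1.82, -0.057], TCP at [166.85, -576.348, 233.631] pointing down, gripper open.
Joint ranges: [-2.87, 2.87], [-0.86, 2.18], [0.17, 2.46], [-1.51, 4.65], [0.06, 2.69], [-2.65, 2.65]. Speed limits (rad/s): [2.57, 2.57, 3.01, 3.14, 3.14, 3.14].

INTERFACE

Orientations are given as a unit quaternion [w, x, y, z].
In Python, from rig import env gives the robot as it stands. The module is installed in compiled form; this text tells all that it offers.
- The arm moves only by the tool jog_arm, never from a script. Its argument "motion" is a list that holds one entry, the list of rows, each a list of 5 numbers: the shift along the world's x, y, z in mm, then the turn about the world's z in degrees, then the closure, from 0 (fully open) to 1 (shut). In form: [[[tx, ty, tz, roll, grip], ...]]. A call has 1 to 10 rows; each row is the pose to reach, as a shift and turn from the pose measured when the call began; what a row does not reach only later rows make up. A row lasts 1/12 s, in which the tool goes at most 41.7 mm and 7.16 degrees, less where a joint would pass 70% of its speed; a pose out of reach is approached as far as the arm can. A call with a gripper value outside its range is refused whole. The fingers move at their own pace and stop on an object; "newtons" is the grip in N (left out, the last holds). Time passes only in rows, so rows that repeat a pose let the fingers close. It gives the time, the measured TCP pose, the force and the opening at its end, in the units of the state.
- env.get_state(): the state, without advancing time (a new reading comes with each control period).
- env.grab_frame(name): name is "scene" or "side" or "wrist"; returns the picture (400x640x3 uint8, red, green, blue); there is no depth.
- env.calibration(name): a dict with "camera_matrix" (3x3 intrinsics, pixels), "eye" and "attitude" of the camera in the world. Camera axes: x right, y up, looking along -z (the intrinsics and any distortion apply to the point x, -y, -z); pixel columns grow to the right and rows downward; lengths in mm; the calibration is good to about 2 mm. The wrist camera is an equidistant fisheye: a pixel r from the principal point sees the ray r / f radians off the axis. A picture is of the moment at which its call begins: read the wrist's pose just before it. calibration takes no time and is no camera call; for the wrist camera it gives the pose at the moment of the call.
- env.close_job(): hands the job in, once; it reports no verdict.
Trained networks look in the newest picture that a camera, given by its name, has taken for a name from the list of things; names that differ only in an ending like _2 or _b are one class to them, and where a whole thing is asked for, a point or a joint stands for the part that bears it (a point fixed in the world has none). Each returns a list of dicts, best first, with "confidence" (0 to 1); they miss things now and then, are a little off and sometimes report something else, mostly with a low value. They report only what shows in the picture. A call takes as long as a camera call.
- env.find_in(name, camera): "rect" ([centre column, centre row, width, height] in pixels, round what is visible of it).
- env.regions_of(name, camera): "pixels" (400x640 bool, what is visible of it) and "rect" ([centre column, centre row, width, height] in pixels, round what is visible of it).
The state is a dict: "t": time; "joint_pos": joint angles; "joint_vel": joint speeds; "effort": joint torques, N m; "ee_pos": TCP position; "eef_rot": TCP orientation; "contact_force": force on the tool from outside, world axes, zero at the start; "ft_torque": the same for the moment, N m; "width": finger opening in mm.
Only numpy, scipy, OpenCV 4.12 (cv2) and the standard library are available. Lean on these libraries where they do the work, as an engineer would, in place of code of your own. Each camera call takes 0.05 s, during which the arm holds its last target. There are 200 camera calls.

## Working session

There is one attempt and no reset: what is moved stays moved. The work goes in short steps, Python scripts to look and compute and a tool call to move; the robot and the scene stay as the last step left them, time stands still between calls to the robot, and variables do not carry over. Pictures are saved under pics/ and viewed, about 8 in all and at most 12, crops included, and the job is handed in when it is done.

Besides the shell and the picture viewer there is one more tool, called after "Request:" by a JSON object that holds its "method" and its "body", one argument or row to a line. jog_arm: Moves the arm, as the interface text tells. Its arguments: {"type":"object","properties":{"motion":{"type":"array","items":{"type":"array","items":{"type":"array","items":{"type":"number"}}}},"newtons":{"type":"number"}},"required":["motion"]}

```bash
mkdir -p pics
cat > h.py <<'E'
import numpy as np, cv2
from scipy.spatial.transform import Rotation as R
from rig import env
def ray(cam,u,v,cal=None):
    c=cal or env.calibration(cam);K=np.array(c["camera_matrix"]);a=np.array(c["attitude"],float)
    Rm=a if a.shape==(3,3) else R.from_quat(a,scalar_first=True).as_matrix()
    x,y=(u-K[0,2])/K[0,0],(v-K[1,2])/K[1,1]
    if cam=="wrist":
        r=np.hypot(x,y);s=np.sin(r)/max(r,1e-9);d=np.array([x*s,-y*s,-np.cos(r)])
    else: d=np.array([x,-y,-1])
    d=Rm@d
    return np.array(c["eye"],float),d/np.linalg.norm(d)
def atz(cam,u,v,z,cal=None):
    e,d=ray(cam,u,v,cal);return e+d*(z-e[2])/d[2]
def tri(rs):
    A=sum(np.eye(3)-np.outer(d,d) for e,d in rs);b=sum((np.eye(3)-np.outer(d,d))@e for e,d in rs)
    return np.linalg.solve(A,b)
def save(n,im): cv2.imwrite("pics/"+n,cv2.cvtColor(im,cv2.COLOR_RGB2BGR))
E
python3 - <<'E'
from h import *
np.set_printoptions(precision=1,suppress=True)
ims=[]
for cam in("scene","side","wrist"):
    c=env.calibration(cam); print(cam,c)
    im=env.grab_frame(cam);ims.append(im)
    save(cam+"0.png",im)
    for n in("clamp_knob_mid","spare_knob_mid","clamp_pad","slats"):
        for f in env.find_in(n,cam)[:2]:
            u,v,w,h=f["rect"];print(cam,n,round(f["confidence"],2),np.array(f["rect"]),atz(cam,u,v,192 if"knob"in n else 90 if "pad" in n else 60))
print(env.get_state())
E
```

```text
scene {'camera_matrix': array([[487.5,   0. , 325.2],
       [  0. , 487.5, 206.8],
       [  0. ,   0. ,   1. ]]), 'eye': array([1470.2,  -33.9,  801.9]), 'attitude': array([0.6, 0.3, 0.3, 0.6])}
scene spare_knob_mid 0.53 [232.1 211.8  14.3  20.9] [ 581.9 -169.5  192. ]
scene slats 0.93 [384.4 257.8  82.9  27.1] [591.9 177.6  60. ]
side {'camera_matrix': array([[368.6,   0. , 324. ],
       [  0. , 368.6, 201.4],
       [  0. ,   0. ,   1. ]]), 'eye': array([185.3, 687. , 622.6]), 'attitude': array([-0.2, -0.1,  0.5,  0.8])}
side clamp_knob_mid 0.69 [256.6 218.5  10.5  18.6] [617.7 205.1 192. ]
side clamp_pad 0.44 [291.8 260.9  17.   14. ] [549.9 181.7  90. ]
side slats 0.8 [277.3 284.4  60.2  48.8] [554.3 232.   60. ]
wrist {'camera_matrix': array([[309.7,   0. , 316.8],
       [  0. , 309.7, 201.5],
       [  0. ,   0. ,   1. ]]), 'eye': array([ 246.4, -551.4,  384.7]), 'attitude': array([ 0.8, -0.1,  0.1, -0.6])}
{'t': 0.75, 'joint_pos': array([-1.3,  0.1,  1.2,  0. ,  1.8, -0.1]), 'joint_vel': array([ 0., -0.,  0., -0., -0., -0.]), 'effort': array([  0. , -44.6, -40.6,   0.1,   0. ,  -0. ]), 'ee_pos': array([ 166.8, -576.3,  233.6]), 'eef_rot': array([ 0.6,  0.4,  0.6, -0.4]), 'contact_force': array([-0. ,  0.7, -0.4]), 'ft_torque': array([ 0.1, -0. , -0. ]), 'width': 87.52128387422314}
```

View pics/scene0.png

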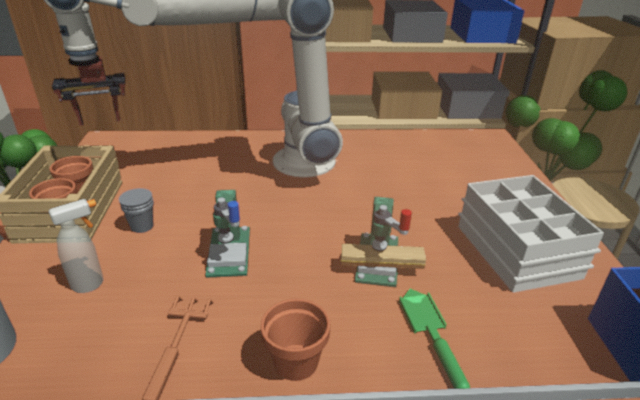

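View pics/side0.png

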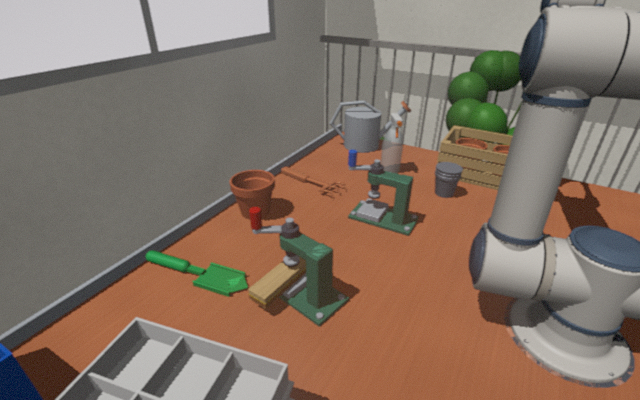

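The scene picture shows the red knob at about (405,220), the screw at about (380,222) and the slats at (384,256). The side picture shows the red knob at (256,218) and the screw top at about (290,224). The red clamp stands on the robot's left. Next I segment the knobs by colour and look at enlarged crops.

Run:
```python
from h import *
np.set_printoptions(precision=1,suppress=True)
rs=[];bs=[]
for cam,(r,b) in {"scene":((405,220),(234,212)),"side":((256,218),(353,158))}.items():
    im=cv2.cvtColor(cv2.imread(f"pics/{cam}0.png"),cv2.COLOR_BGR2RGB).astype(int)
    for i,(p,L) in enumerate(((r,rs),(b,bs))):
        m=np.zeros((400,640),bool);u,v=p
        w=im[v-18:v+18,u-15:u+15]
        k=(w[...,0]>110)&(w[...,1]<45)&(w[...,2]<45) if i==0 else (w[...,2]>100)&(w[...,0]<80)&(w[...,1]<100)
        ys,xs=np.nonzero(k);c=((xs.min()+xs.max())/2+u-15,(ys.min()+ys.max())/2+v-18)
        print(cam,i,len(xs),c,np.ptp(xs),np.ptp(ys),atz(cam,*c,192));L.append(ray(cam,*c))
print("red",tri(rs),"blue",tri(bs))
a=cv2.imread("pics/scene0.png")[180:290,330:440];b=cv2.imread("pics/side0.png")[195:325,235:365]
cv2.imwrite("pics/crop.png",np.hstack([cv2.resize(a,(400,400),interpolation=2),cv2.resize(b,(400,400),interpolation=2)]))
```

```text
Traceback (most recent call last):
ValueError: zero-size array to reduction operation minimum which has no identity
```

Run:
```python
from h import *
np.set_printoptions(precision=1,suppress=True)
rs=[];bs=[]
for cam,(r,b) in {"scene":((405,220),(234,212)),"side":((256,218),(353,158))}.items():
    im=cv2.cvtColor(cv2.imread(f"pics/{cam}0.png"),cv2.COLOR_BGR2RGB).astype(int)
    for i,(p,L) in enumerate(((r,rs),(b,bs))):
        u,v=p
        w=im[v-18:v+18,u-15:u+15]
        k=(w[...,0]>4*w[...,1])&(w[...,0]>4*w[...,2])&(w[...,0]>70) if i==0 else (w[...,2]>1.8*w[...,0])&(w[...,2]>1.5*w[...,1])&(w[...,2]>60)
        if not k.any(): print(cam,i,im[v,u]);continue
        ys,xs=np.nonzero(k);c=((xs.min()+xs.max())/2+u-15,(ys.min()+ys.max())/2+v-18)
        print(cam,i,len(xs),c,np.ptp(xs),np.ptp(ys),atz(cam,*c,192));L.append(ray(cam,*c))
a=cv2.imread("pics/scene0.png")[180:290,330:440];b=cv2.imread("pics/side0.png")[195:325,235:365]
cv2.imwrite("pics/crop.png",np.hstack([cv2.resize(a,(400,400),interpolation=2),cv2.resize(b,(400,400),interpolation=2)]))
print("red",tri(rs),"blue",tri(bs))
```

```text
scene 0 [129  50  34]
scene 1 166 (np.float64(233.0), np.float64(211.0)) 10 20 [ 578.9 -167.8  192. ]
side 0 33 (np.float64(254.5), np.float64(216.5)) 9 19 [626.2 201.5 192. ]
side 1 88 (np.float64(352.5), np.float64(157.5)) 7 15 [ 580.3 -169.5  192. ]
red [420.  428.5 393.3] blue [ 579.6 -167.8  192.7]
```

View pics/crop.png

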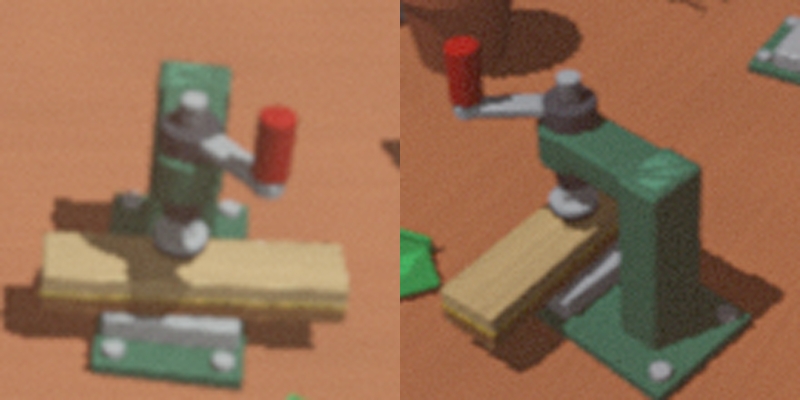

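The enlarged crops show the knob centre at scene (405.6,220.2) and side (255.8,218.7), and the screw top at scene (383.6,208) and side (289.6,220.3). The pad is clear of the wood.

Run:
```python
from h import *
np.set_printoptions(precision=1,suppress=True)
k=tri([ray("scene",405.6,220.2),ray("side",255.8,218.7)]);s=tri([ray("scene",383.6,208),ray("side",289.6,220.3)])
p=tri([ray("scene",379.5,245.5),ray("side",291.2,262)])
print("knob",k,atz("scene",405.6,220.2,192),atz("side",255.8,218.7,192));print("screw",s,"pad",p)
print(np.linalg.norm((k-s)[:2]),np.degrees(np.arctan2(*(k-s)[1::-1])))
print(R.from_quat(env.get_state()["eef_rot"],scalar_first=True).as_matrix())
```

```text
knob [620.5 206.3 190.3] [624.3 206.5 192. ] [618.7 206.6 192. ]
screw [562.4 168.  183.9] pad [560.8 169.4  72.8]
69.62006032710482 33.4358483700631
[[ 0.   1.   0.3]
 [-0.   0.3 -1. ]
 [-1.   0.   0. ]]
```

Request:
{"method": "jog_arm", "body": {
  "motion": [
    [[0,0,40,0,0],[10,20,80,0,0],[30,55,100,0,0],[50,90,100,0,0],[70,125,100,0,0],[90,160,100,0,0],[110,195,100,0,0],[130,230,100,0,0],[150,265,100,0,0],[170,300,100,0,0]]
  ],
  "newtons": 25
}}

```text
t: 1.58
ee_pos: [337.3, -274.5, 334.0]
eef_rot: [0.566, 0.425, 0.565, -0.425]
contact_force: [-0.1, -1.1, -0.4]
width: 88.2
```

Request:
{"method": "jog_arm", "body": {
  "motion": [
    [[20,35,0,0,0],[40,70,0,0,0],[60,105,0,0,0],[80,140,0,0,0],[100,175,0,0,0],[120,210,0,0,0],[140,245,0,0,0],[160,280,0,0,0],[180,315,0,0,0],[190,340,0,0,0]]
  ]
}}

```text
t: 2.42
ee_pos: [528.4, 68.6, 333.2]
eef_rot: [0.566, 0.424, 0.565, -0.424]
contact_force: [-0.5, 0.2, -0.2]
width: 87.8
```

Request:
{"method": "jog_arm", "body": {
  "motion": [
    [[20,30,0,0,0],[40,60,0,0,0],[60,90,0,0,0],[80,120,0,0,0],[92,138,-20,0,0],[92,138,-40,0,0],[92,138,-40,0,0],[92,138,-40,0,0]]
  ]
}}

```text
t: 3.08
ee_pos: [619.9, 206.5, 291.5]
eef_rot: [0.565, 0.423, 0.566, -0.425]
contact_force: [-0.8, -1.0, 0.1]
width: 88.3
```

Run:
```python
from h import *
np.set_printoptions(precision=1,suppress=True)
print(env.get_state()["ee_pos"])
c=env.calibration("wrist");im=env.grab_frame("wrist");save("w1.png",im);print(c)
for n in("clamp_knob_mid","clamp_pad"):
    for f in env.find_in(n,"wrist")[:2]: print(n,f["confidence"],np.array(f["rect"]),atz("wrist",*f["rect"][:2],192,c))
for cam in("scene","side"):
    save(cam+"1.png",env.grab_frame(cam))
    for f in env.find_in("clamp_knob_mid",cam)[:2]: print(cam,f)
```

```text
[619.9 206.5 291.5]
{'camera_matrix': array([[309.7,   0. , 316.8],
       [  0. , 309.7, 201.5],
       [  0. ,   0. ,   1. ]]), 'eye': array([699.9, 231.8, 442.3]), 'attitude': array([ 0.8, -0.1,  0.1, -0.6])}
clamp_knob_mid 0.73 [320.9 205.6  25.1  44.4] [620.6 204.6 192. ]
clamp_pad 0.57 [343.6 218.7   9.3  10.2] [614.6 182.3 192. ]
clamp_pad 0.39 [321.1 207.7  23.6  42.4] [618.8 203.9 192. ]
side {'rect': [255.8, 220.9, 11.3, 18.9], 'confidence': 0.59}
```

View pics/w1.png

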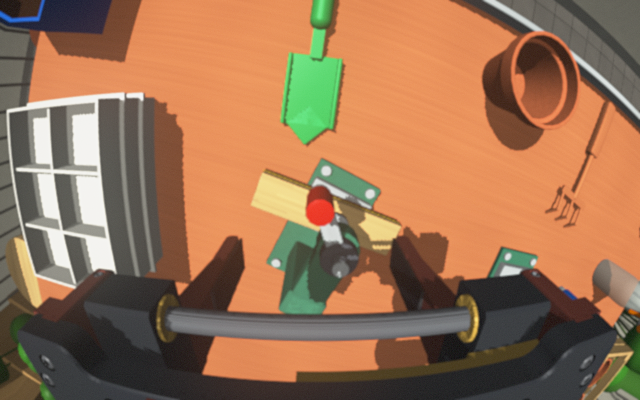

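The wrist view shows the red knob at (320,206), which gives (620.6,204.6) and agrees with the triangulation. The knob lies centred between the fingers, and the screw end is at about (341,268). I now descend and grip.

Request:
{"method": "jog_arm", "body": {
  "motion": [
    [[0,-0.5,-30,0,0],[0,-0.5,-60,0,0],[0,-0.5,-80,0,0],[0,-0.5,-95,0,0],[0,-0.5,-102,0,0],[0,-0.5,-102,0,0.4],[0,-0.5,-102,0,0.5],[0,-0.5,-102,0,0.6],[0,-0.5,-102,0,0.65]]
  ]
}}

```text
t: 4.18
ee_pos: [621.1, 205.8, 195.1]
eef_rot: [0.567, 0.426, 0.564, -0.423]
contact_force: [0.9, 0.9, -0.8]
width: 64.8
```

Run:
```python
from h import *
np.set_printoptions(precision=1,suppress=True)
s=env.get_state();print(s["ee_pos"],s["contact_force"],s["ft_torque"],s["width"])
cal=eval("{'camera_matrix':np.array([[309.7,0,316.8],[0,309.7,201.5],[0,0,1]]),'eye':np.array([699.9,231.8,442.3])}");cal["attitude"]=env.calibration("wrist")["attitude"]
print(atz("wrist",341,268,184,cal))
```

```text
[621.1 205.8 195.1] [ 0.9  0.9 -0.8] [-0. -0. -0.] 64.76639508564382
[566.  168.4 184. ]
```

Request:
{"method": "jog_arm", "body": {
  "motion": [
    [[0,0,-5,0,0.7],[0,0,-5,0,0.8],[0,0,-5,0,0.9],[0,0,-5,0,1],[0,0,-5,0,1],[0,0,-5,0,1],[0,0,-5,0,1],[0,0,-5,0,1]]
  ],
  "newtons": 20
}}

```text
t: 4.85
ee_pos: [621.2, 205.4, 190.2]
eef_rot: [0.567, 0.426, 0.564, -0.423]
contact_force: [-0.3, -1.5, 0.9]
width: 23.5
```

Request:
{"method": "jog_arm", "body": {
  "motion": [
    [[3.6,-6.3,0,0,1],[6.6,-13.1,0,0,1],[8.8,-20,0,0,1],[10.3,-27.2,0,0,1],[11,-34.5,0,0,1],[11,-34.5,0,0,1]]
  ]
}}

```text
t: 5.35
ee_pos: [632.7, 168.8, 190.2]
eef_rot: [0.567, 0.426, 0.563, -0.424]
contact_force: [0.5, -2.1, -0.3]
width: 23.9
```

Run:
```python
from h import *
np.set_printoptions(precision=1,suppress=True)
s=env.get_state();print(s["ee_pos"],s["contact_force"],s["ft_torque"],s["width"])
im=[]
for cam in("scene","side"): im.append(env.grab_frame(cam));save(cam+"2.png",im[-1])
a=im[0][180:290,330:440];b=im[1][195:325,235:365]
save("crop2.png",np.hstack([cv2.resize(a,(400,400),interpolation=2),cv2.resize(b,(400,400),interpolation=2)]))
```

```text
[632.7 168.8 190.2] [ 0.5 -2.1 -0.3] [-0.3 -0.1  0. ] 23.91135348786389
```

View pics/crop2.png

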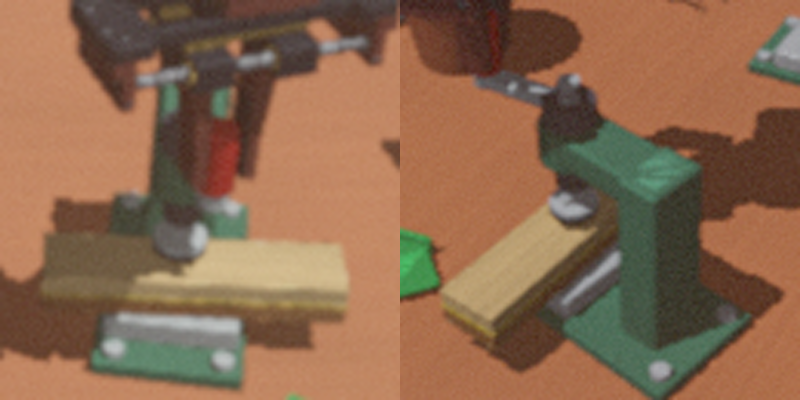

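The crank has turned about 32°, the knob is still between the jaws, and the slats haven't moved.

Request:
{"method": "jog_arm", "body": {
  "motion": [
    [[-0.4,-8.6,0,0,1],[-1.9,-17,0,0,1],[-4.3,-25.2,0,0,1],[-7.8,-33,0,0,1],[-12.2,-40.3,0,0,1],[-17.4,-47.1,0,0,1],[-23.4,-53.2,0,0,1],[-23.4,-53.2,0,0,1]]
  ]
}}

```text
t: 6.12
ee_pos: [608.0, 113.5, 190.1]
eef_rot: [0.567, 0.426, 0.562, -0.426]
contact_force: [-1.4, -3.3, 1.1]
width: 23.4
```

```bash
cat > look.py <<'E'
from h import *
import sys
np.set_printoptions(precision=1,suppress=True)
n=sys.argv[1]
s=env.get_state();print(s["t"],s["ee_pos"],s["contact_force"],s["ft_torque"],s["width"])
d=s["ee_pos"][:2]-np.array([562.7,168]);print("r",np.hypot(*d),"ang",np.degrees(np.arctan2(d[1],d[0])))
im=[]
for cam in("scene","side"): im.append(env.grab_frame(cam));save(cam+n+".png",im[-1])
for i,cam in enumerate(("scene","side")):
    for f in env.find_in("clamp_pad",cam)[:1]: print(cam,f)
E
python3 look.py 3
python3 - <<'E'
from h import *
# vertical tracking of pad by template matching between frames: report shift (px) per frame, subpixel by upscaling
for cam,(u,v) in {"scene":(380,244),"side":(291,261)}.items():
    g=[cv2.resize(cv2.imread(f"pics/{cam}{n}.png",0)[v-30:v+30,u-30:u+30],None,fx=8,fy=8,interpolation=cv2.INTER_CUBIC) for n in (0,2,3)]
    t=g[0][(30-10)*8:(30+9)*8,(30-9)*8:(30+9)*8]
    for x in g:
        r=cv2.matchTemplate(x,t,cv2.TM_CCOEFF_NORMED);_,m,_,p=cv2.minMaxLoc(r);print(cam,round(m,3),(p[0]-168)/8,(p[1]-160)/8)
E
```

```text
6.1167 [608.  113.5 190.1] [-1.4 -3.3  1.1] [-0.6  0.2 -0.1] 23.410184762757694
r 70.80280466404942 ang -50.27267246476845
side {'rect': [291.2, 264.8, 14.2, 11.7], 'confidence': 0.68}
scene 1.0 0.0 0.0
scene 0.943 0.375 0.625
scene 0.861 0.0 2.0
side 1.0 0.0 0.0
side 0.949 0.0 0.75
side 0.904 0.0 1.875
```

Request:
{"method": "jog_arm", "body": {
  "motion": [
    [[-6.9,-5,0,0,1],[-14.3,-9.2,0,0,1],[-22.3,-12.4,0,0,1],[-30.5,-14.6,0,0,1],[-39,-15.9,0,0,1],[-45.1,-16.1,0,0,1],[-45.1,-16.1,0,0,1]]
  ]
}}

```text
t: 6.9
ee_pos: [562.7, 97.0, 190.1]
eef_rot: [0.567, 0.425, 0.562, -0.427]
contact_force: [-1.6, -6.5, 1.0]
width: 23.7
```

```bash
python3 look.py 4
cat > track.py <<'E'
from h import *
import sys,os
N=[n for n in map(str,[0]+list(range(2,30))) if os.path.exists(f"pics/side{n}.png") and os.path.exists(f"pics/scene{n}.png")]
tiles=[]
for cam,(u,v) in {"scene":(380,244),"side":(291,261)}.items():
    g=[cv2.resize(cv2.imread(f"pics/{cam}{n}.png",0)[v-30:v+30,u-30:u+30],None,fx=8,fy=8,interpolation=cv2.INTER_CUBIC) for n in N]
    for k in (0,3):
        if k>=len(g): continue
        off=0 if k==0 else 3
        t=g[k][(20+off)*8:(39+off)*8,21*8:39*8];o=[]
        for x in g:
            _,m,_,p=cv2.minMaxLoc(cv2.matchTemplate(x,t,cv2.TM_CCOEFF_NORMED));o.append((round(m,2),p[0]/8-21,p[1]/8-20-off))
        print(cam,N[k],o)
E
python3 track.py
python3 - <<'E'
from h import *
# px per mm at pad
for cam in("scene","side"):
    c=env.calibration(cam);K=np.array(c["camera_matrix"]);Rm=R.from_quat(c["attitude"],scalar_first=True).as_matrix()
    f=lambda p:(lambda q:(K[0,2]+K[0,0]*q[0]/-q[2],K[1,2]-K[1,1]*q[1]/-q[2]))(Rm.T@(np.array(p)-c["eye"]))
    print(cam,f([562,168.5,73]),f([562,168.5,63]))
E
```

```text
6.9 [562.7  97.  190.1] [-1.6 -6.5  1. ] [-0.8  0.2 -0. ] 23.66883130981851
r 70.95981135076813 ang -90.00873519610965
scene {'rect': [378.9, 249.3, 12.2, 5.7], 'confidence': 0.57}
side {'rect': [291.1, 262.2, 15.1, 14.6], 'confidence': 0.56}
scene 0 [(1.0, 0.0, 0.0), (0.94, 0.375, 0.625), (0.86, 0.0, 2.0), (0.82, 0.375, 2.875)]
scene 4 [(0.82, 0.0, -3.125), (0.8, 11.625, -13.25), (0.98, -0.125, -0.75), (1.0, 0.0, 0.0)]
side 0 [(1.0, 0.0, 0.0), (0.95, 0.0, 0.75), (0.9, 0.0, 1.875), (0.87, 0.125, 3.125)]
side 4 [(0.87, -0.125, -3.125), (0.89, 0.125, -2.125), (0.97, 0.25, -0.875), (1.0, 0.0, 0.0)]
scene (np.float64(379.13222926028703), np.float64(245.6763756435128)) (np.float64(378.77991678010574), np.float64(248.92610940591))
side (np.float64(290.91021403478), np.float64(261.5779541981295)) (np.float64(291.0669027637031), np.float64(264.96613968377653))
```

Request:
{"method": "jog_arm", "body": {
  "motion": [
    [[-8.5,0.2,0,0,1],[-16.9,1.8,0,0,1],[-23.9,3.9,0,0,1],[-23.9,3.9,0,0,1]]
  ]
}}

```text
t: 7.43
ee_pos: [537.2, 101.7, 190.1]
eef_rot: [0.566, 0.424, 0.563, -0.427]
contact_force: [-2.8, 0.8, 0.7]
width: 23.7
```

```bash
python3 look.py 5; python3 track.py
```

```text
7.4333 [537.2 101.7 190.1] [-2.8  0.8  0.7] [0.3 0.3 0. ] 23.700064018695873
r 71.02710252251406 ang -111.06939969590714
scene {'rect': [381.2, 250.6, 13.3, 7.2], 'confidence': 0.54}
side {'rect': [291.5, 265.0, 14.6, 17.2], 'confidence': 0.65}
scene 0 [(1.0, 0.0, 0.0), (0.94, 0.375, 0.625), (0.86, 0.0, 2.0), (0.82, 0.375, 2.875), (0.81, 0.375, 3.25)]
scene 4 [(0.82, 0.0, -3.125), (0.8, 11.625, -13.25), (0.98, -0.125, -0.75), (1.0, 0.0, 0.0), (0.99, 0.0, 0.25)]
side 0 [(1.0, 0.0, 0.0), (0.95, 0.0, 0.75), (0.9, 0.0, 1.875), (0.87, 0.125, 3.125), (0.86, 0.125, 3.375)]
side 4 [(0.87, -0.125, -3.125), (0.89, 0.125, -2.125), (0.97, 0.25, -0.875), (1.0, 0.0, 0.0), (0.99, 0.0, 0.25)]
```

Request:
{"method": "jog_arm", "body": {
  "motion": [
    [[-7.7,3.3,0,0,1],[-15,7.8,0,0,1],[-20.7,12.3,0,0,1],[-20.7,12.3,0,0,1]]
  ]
}}

```text
t: 7.97
ee_pos: [516.2, 114.5, 190.1]
eef_rot: [0.566, 0.424, 0.563, -0.427]
contact_force: [-0.4, -0.5, -0.3]
width: 23.7
```

```bash
python3 look.py 6; python3 track.py
python3 - <<'E'
import cv2,numpy as np
r=[]
for cam,(u,v) in {"scene":(380,246),"side":(291,261)}.items():
    r.append(np.hstack([cv2.resize(cv2.imread(f"pics/{cam}{n}.png")[v-20:v+20,u-20:u+20],(200,260),interpolation=2) for n in(3,4,5,6)]))
cv2.imwrite("pics/m6.png",np.vstack(r))
E
```

```text
7.9667 [516.2 114.5 190.1] [-0.4 -0.5 -0.3] [0.2 0.  0. ] 23.661431121318834
r 70.88984800993758 ang -131.01177249386964
scene {'rect': [379.9, 249.6, 10.3, 5.1], 'confidence': 0.59}
side {'rect': [292.8, 266.1, 14.0, 12.1], 'confidence': 0.58}
scene 0 [(1.0, 0.0, 0.0), (0.94, 0.375, 0.625), (0.86, 0.0, 2.0), (0.82, 0.375, 2.875), (0.81, 0.375, 3.25), (0.8, 0.5, 3.375)]
scene 4 [(0.82, 0.0, -3.125), (0.8, 11.625, -13.25), (0.98, -0.125, -0.75), (1.0, 0.0, 0.0), (0.99, 0.0, 0.25), (0.99, 0.125, 0.25)]
side 0 [(1.0, 0.0, 0.0), (0.95, 0.0, 0.75), (0.9, 0.0, 1.875), (0.87, 0.125, 3.125), (0.86, 0.125, 3.375), (0.85, 0.0, 3.5)]
side 4 [(0.87, -0.125, -3.125), (0.89, 0.125, -2.125), (0.97, 0.25, -0.875), (1.0, 0.0, 0.0), (0.99, 0.0, 0.25), (0.98, -0.125, 0.25)]
```

View pics/m6.png

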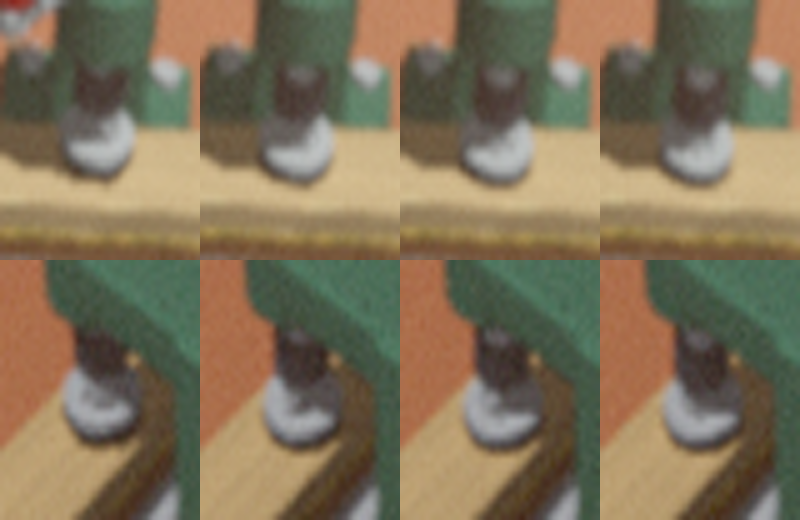

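Frames 3 to 6 show the pad moving down between the first two. By the third frame it rests on the slat with no gap, and it hardly moves after that. Touch was therefore near 132° of cranking, and it now stands at 164°.

Request:
{"method": "jog_arm", "body": {
  "motion": [
    [[-6.9,6.8,0,0,1],[-12.8,14.6,0,0,1],[-12.8,14.6,0,0,1],[-12.8,14.6,0,0,1]]
  ]
}}

```text
t: 8.5
ee_pos: [503.2, 129.8, 190.1]
eef_rot: [0.566, 0.424, 0.564, -0.427]
contact_force: [-0.9, 2.4, -0.1]
width: 23.8
```

```bash
python3 look.py 7; for i in 8 9; do python3 look.py $i >/dev/null; done; python3 track.py
```

```text
8.5 [503.2 129.8 190.1] [-0.9  2.4 -0.1] [0.4 0.  0. ] 23.764477634037913
r 70.70740638154733 ang -147.25269214522714
side {'rect': [291.2, 264.2, 17.4, 14.2], 'confidence': 0.71}
scene 0 [(1.0, 0.0, 0.0), (0.94, 0.375, 0.625), (0.86, 0.0, 2.0), (0.82, 0.375, 2.875), (0.81, 0.375, 3.25), (0.8, 0.5, 3.375), (0.8, 0.625, 3.375), (0.8, 0.625, 3.375), (0.8, 0.625, 3.375)]
scene 4 [(0.82, 0.0, -3.125), (0.8, 11.625, -13.25), (0.98, -0.125, -0.75), (1.0, 0.0, 0.0), (0.99, 0.0, 0.25), (0.99, 0.125, 0.25), (0.98, 0.25, 0.375), (0.98, 0.25, 0.375), (0.98, 0.25, 0.375)]
side 0 [(1.0, 0.0, 0.0), (0.95, 0.0, 0.75), (0.9, 0.0, 1.875), (0.87, 0.125, 3.125), (0.86, 0.125, 3.375), (0.85, 0.0, 3.5), (0.84, 0.0, 3.5), (0.84, -0.125, 3.5), (0.84, -0.125, 3.5)]
side 4 [(0.87, -0.125, -3.125), (0.89, 0.125, -2.125), (0.97, 0.25, -0.875), (1.0, 0.0, 0.0), (0.99, 0.0, 0.25), (0.98, -0.125, 0.25), (0.97, -0.125, 0.375), (0.97, -0.125, 0.375), (0.97, -0.125, 0.375)]
```

The pad has stopped, with no movement over the last 36°. I crank about 17° more, then open and lift.

Request:
{"method": "jog_arm", "body": {
  "motion": [
    [[-5,9.4,0,0,1],[-8.4,18.6,0,0,1],[-8.4,18.6,0,0,1],[-8.4,18.6,0,0,1]]
  ]
}}

```text
t: 9.43
ee_pos: [495.3, 147.6, 190.1]
eef_rot: [0.566, 0.424, 0.564, -0.427]
contact_force: [1.1, 0.2, -0.8]
width: 23.4
```

Request:
{"method": "jog_arm", "body": {
  "motion": [
    [[0,0,0,0,0.5],[0,0,0,0,0.4],[0,0,0,0,0.4],[0,0,0,0,0.4],[0,0,0,0,0.4]]
  ]
}}

```text
t: 9.85
ee_pos: [495.3, 147.5, 190.1]
eef_rot: [0.566, 0.424, 0.564, -0.427]
contact_force: [1.1, -0.1, -0.3]
width: 51.2
```

Request:
{"method": "jog_arm", "body": {
  "motion": [
    [[0,0,15,0,0.4],[0,0,40,0,0.4],[0,0,75,0,0.4],[0,0,110,0,0.4],[-20,-20,130,0,0.4],[-50,-50,140,0,0.4],[-80,-80,140,0,0.4],[-100,-110,140,0,0.4],[-100,-110,140,0,0.4]]
  ]
}}

```text
t: 10.6
ee_pos: [392.7, 34.0, 332.3]
eef_rot: [0.566, 0.425, 0.561, -0.428]
contact_force: [0.2, -0.4, -0.2]
width: 52.6
```

```bash
python3 look.py 10; python3 track.py|sed 's/.*\(.\{80\}\)$/\1/'
python3 - <<'E'
import cv2,numpy as np
a=cv2.imread("pics/scene10.png")[180:290,330:440];b=cv2.imread("pics/side10.png")[195:325,235:365]
cv2.imwrite("pics/crop10.png",np.hstack([cv2.resize(a,(400,400),interpolation=2),cv2.resize(b,(400,400),interpolation=2)]))
E
```

```text
10.6 [392.7  34.  332.3] [ 0.2 -0.4 -0.2] [0. 0. 0.] 52.63470703161541
r 216.4770443865668 ang -141.75456841535328
scene {'rect': [380.7, 250.4, 13.0, 9.5], 'confidence': 0.7}
side {'rect': [277.1, 284.8, 57.5, 51.5], 'confidence': 0.16}
0.8, 0.625, 3.375), (0.8, 0.625, 3.375), (0.8, 0.625, 3.375), (0.78, 0.75, 3.5)]
.98, 0.25, 0.375), (0.98, 0.25, 0.375), (0.98, 0.25, 0.375), (0.97, 0.375, 0.5)]
(0.84, 0.0, 3.5), (0.84, -0.125, 3.5), (0.84, -0.125, 3.5), (0.83, -0.125, 3.5)]
125, 0.375), (0.97, -0.125, 0.375), (0.97, -0.125, 0.375), (0.96, -0.25, 0.375)]
```

View pics/crop10.png

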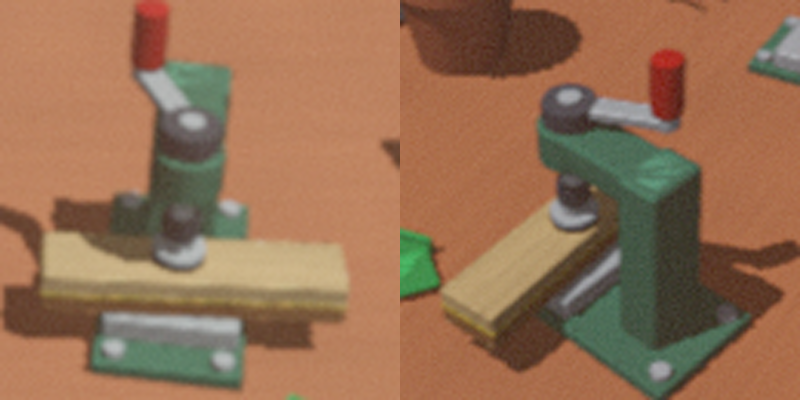

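The last picture shows the knob released at the back-left of its circle. The pad is flat on the slat, the slats are where they started, and the robot is clear.

```bash
python3 -c "
from h import *
env.close_job()"
```

```text
the job is handed in; nothing more can be done
```

I cranked the red clamp's knob about 197° clockwise without turning the wrist, then let go, lifted clear and handed the job in at about 10.7 s of the 40 s.

- **Touch and snugness:** By tracking the pad in the scene and side cameras, I put the touch at about 127–138° of cranking. That leaves about 60–70° past it (1.0–1.2 rad, roughly 25–29 N by the spring figure), against the 0.4–1.9 rad allowed.
- **Last checks:** Both fixed cameras show the pad flat on the slat and the slats at the same pixels as at the start. The knob is free, and the robot reads no force. I did not go near the blue clamp, though I did not check it again at the end.
- **What was less certain:** The wrist force gave no clear sign of the touch, so the estimate rests on camera tracking good to about 0.1–0.2 pixel (roughly 0.5 mm, or 5–8° of crank). At the end, the side camera's network reported the pad in the wrong place at low confidence (0.16). I went by the pictures and the tracking instead.

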